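Close up the hobby tool chest

TASK

Close up the blue tool chest: push both drawers fully home first, then swing the lid down until it is fully shut, and last push the front flap that hangs from the lid's front edge in until it is flush over the drawer fronts. Pushing with the closed fingertips does it all: lift nothing, do not shove the chest across the table, and leave the paint pots, glue bottle and sanding block round it where they are.

Things in the scene. Friction and masses are not known exactly. Their poses are not given: they have to be found in the camera images.
- chest: blue steel tool chest, about 4 kg, loose (slides if pushed with some 18 to 28 N). Origin: centre of its underside; x runs from its front to its back, y to its left, z up. Carcass 160 mm deep (x -80 to 80), 270 wide (y -135 to 135), rim 78 high. Two drawers side by side below an open tool tray (its front wall 5 mm behind the drawer fronts), a lid hinged on the back rim, a flap hinged on the lid's front edge
- drawer_left (a joint): how far the left drawer (centred at chest y = +67 mm) is out, m: 0 fully home, at most 0.075. Runs straight along chest x; about 1 N moves it and it stays where it is left
- drawer_right (a joint): the same for the right drawer (centred at chest y = -67 mm)
- drawer_left_front (a point): point on the outer face of the left drawer's aluminium front, mid-width, 36 mm above the table. The front is 130 mm wide and 11 to 46 mm above the table; a black finger lip, 52 mm wide, stands 8 mm out of it at 13 to 18 mm above the table. Home, the face is 80 mm in front of the chest's centre
- drawer_right_front (a point): the same point on the right drawer's front
- lid (a joint): angle of the lid, rad: 0 shut (level), 1.57 upright, at most 1.75. Hinge axis along chest y at chest x = 80, z = 78 mm. Lid 164 mm from hinge to front edge, 272 wide, 10 thick (shut, its top is 88 mm above the table, a raised panel 1 mm higher). Stiff hinge: it stays at any angle and takes 3 to 9 N to swing, pushed 130 mm from the hinge
- lid_push_point (a point): point on the lid's outer face (its back when open, its top when shut), in the middle of its width, 130 mm from the hinge axis
- flap (a joint): angle of the flap to the lid, rad: 0 square to the lid, so with the lid shut it hangs upright, flush over the drawer fronts; larger: its free edge swings out and up towards the robot; at most 1.3. Axis along the lid's front edge (lid shut: chest x = -85.5, z = 83 mm). Stiff: stays at any angle, takes 2 to 4 N at its edge. It cannot close over an open drawer
- flap_edge (a point): point on the outer face of the flap in the middle of its free (bright) edge, 49 mm from the flap's axis. The flap is 266 mm wide, 52 mm high and 5 mm thick; when it is flush, its outer face is 89 mm in front of the chest's centre and its free edge 31 mm above the table
- olive_pot: bystander: small round paint pot with black cap and olive-green band, 33 mm across, 34 mm tall, loose, beside the chest's right end; origin at the centre of its underside
- blue_pot: bystander: small round paint pot with black cap and dark blue band, 33 mm across, 34 mm tall, loose, beside the chest's right end; origin at the centre of its underside
- glue_bottle: bystander: white bottle with green cap, 30 x 30 x 61 mm, loose, beside the chest's left end; origin at the centre of its underside
- sanding_block: bystander: brown sanding block lying flat, 28 x 70 x 16 mm, loose; origin at the centre of its underside

How it is judged:
By the outcome, as a careful person would: the job done as asked, in the order asked, and still so for the second after the job is handed in, with the robot touching nothing.
It also fails if it takes over 64 s, if anything falls off the work surface, if the arm or the gripper's body presses on something with over 40 N, if the wrist force passes 120 N, or if a joint passes its speed limit or range.

ROBOT

A 6-joint arm with a two-finger parallel gripper is mounted at the origin on a cart in front of the work surface, level with it; the furniture and walls round the work are solid. World frame = base frame: x ahead of the robot, y to its left, z up, the work surface at z = 0. Lengths are in m, angles in rad, forces in N, time in s.
With the tool pointing down it reaches from about 0.4 to 0.825 m from the base axis. Payload 7 kg.
Tool frame: the origin (TCP) lies on the centre line of the jaws, within the pads' length; the fingertips stand 22 mm ahead of it and the grasp point (between the pads) lies 3 mm ahead of it (arm.tcp_to_tips is the distance from the TCP to the fingertips, in m); z points along the fingers, y is the line along which they close (so a half turn about z gives the same grasp; the last joint's range is limited). The gripper opens to 88 mm and grips with 3 to 60 N. Pads are 19 mm wide; open, the fingers measure 130 mm over their backs; the gripper's body (78 mm by 193 mm) begins 47 mm behind the grasp point.
Start: joints at [-0.813, 0.359, 0.012, 0, -1.224, -0.288], TCP at [0.306, -0.602, 0.249] pointing down, gripper open.
Joint ranges: [-3.07, 3.07], [-1.43, 2.12], [-1.02, 1.25], [-3.03, 1.67], [-3.05, -0], [-3.03, 3.03]. Speed limits (rad/s): [2.39, 2.39, 3.01, 3.14, 3.14, 3.14].

INTERFACE

Orientations are given as [roll, pitch, yaw] about the fixed x, y, z axes, in that order (R = Rz(yaw) Ry(pitch) Rx(roll)).
In Python, from station import arm gives the robot as it stands.
- The arm moves only by the tool jog_arm, never from a script. Its argument "targets" is a list of rows, each an object of numbers: "dx", "dy", "dz": the shift along the tool's x, y, z in mm; "rx", "ry", "rz": the turn, a rotation vector about the tool's x, y, z in rad; "gripper": the closure, from 0 (fully open) to 1 (shut). In form: [{"dx": .., "dy": .., "dz": .., "rx": .., "ry": .., "rz": .., "gripper": ..}, ...]. A call has exactly 8 rows; each row is the pose to reach, as a shift and turn from the pose commanded when the call began, along the tool's axes at that moment; what a row does not reach only later rows make up. A row lasts 1/12 s, in which the tool goes at most 41.7 mm and 7.16 degrees, less where a joint would pass 70% of its speed; a pose out of reach is approached as far as the arm can. A call with a gripper value outside its range is refused whole. The fingers move at their own pace and stop on an object; "force" is the grip in N (left out, the last holds). Time passes only in rows, so rows that repeat a pose let the fingers close, or fill a call up. It gives the time, the measured TCP pose, the force, the opening and the grip force at its end, in the units of the state.
- arm.get_state(): the state, without advancing time (a new reading comes with each control period).
- arm.grab_frame(name): name is "scene" or "top" or "wrist"; returns a dict with "frame" (384x512x3 uint8, red, green, blue), "z_map" (384x512 float32, m along the optical axis (not along the pixel's ray), 0 where there is no reading), "fx", "fy", "cx", "cy" (pixels), "distortion" ([k1, k2, p1, p2, k3] as OpenCV has them; the pictures are not rectified), "view" (4x4, takes a point from world to camera coordinates). Camera axes: x right, y down, z forward; pixel columns grow to the right and rows downward; lengths in m; the calibration is good to about 2 mm. A picture is of the moment at which its call begins.
- arm.job_done(): hands the job in; it is judged then, once.
The state is a dict: "t": time; "q": joint angles; "qd": joint speeds; "joint_efforts": joint torques, N m; "eef_pos": TCP position; "ee_rot": TCP orientation; "force": force on the tool from outside, world axes, zero at the start; "moment": the same for the moment, N m; "width": finger opening in m; "gripper_force": force on a finger pad.
Only numpy, scipy, OpenCV 4.12 (cv2) and the standard library are available. Lean on these libraries where they do the work, as an engineer would, in place of code of your own. Each camera call takes 0.05 s, during which the arm holds its last target. There are 200 camera calls.

## Working session

There is one attempt and no reset: what is moved stays moved. The work goes in short steps, Python scripts to look and compute and a tool call to move; the robot and the scene stay as the last step left them, time stands still between calls to the robot, and variables do not carry over. Pictures are saved under pics/ and viewed, at most 10 in all, crops included, and the job is handed in when it is done.

Besides the shell and the picture viewer there is one more tool, called after "Call:" as name(argument=value, ...), one argument or row to a line, values as JSON. jog_arm: Moves the arm, as the interface text tells. Its arguments: {"type":"object","properties":{"targets":{"type":"array","items":{"type":"object","properties":{"dx":{"type":"number"},"dy":{"type":"number"},"dz":{"type":"number"},"rx":{"type":"number"},"ry":{"type":"number"},"rz":{"type":"number"},"gripper":{"type":"number"}}}},"force":{"type":"number"}},"required":["targets"]}

```bash
mkdir -p pics; ls; cat > h.py <<'E'
import numpy as np, cv2
from station import arm
def grab(n,save=None):
    f=arm.grab_frame(n)
    if save: cv2.imwrite(save,cv2.cvtColor(f["frame"],cv2.COLOR_RGB2BGR))
    return f
def world(f):
    h,w=f["z_map"].shape
    K=np.array([[f["fx"],0,f["cx"]],[0,f["fy"],f["cy"]],[0,0,1.]])
    u,v=np.meshgrid(np.arange(w,dtype=float),np.arange(h,dtype=float))
    p=cv2.undistortPoints(np.stack([u,v],-1).reshape(-1,1,2),K,np.array(f["distortion"],float)).reshape(h,w,2)
    z=f["z_map"]; c=np.dstack([p[...,0]*z,p[...,1]*z,z])
    V=np.linalg.inv(np.array(f["view"])); P=c@V[:3,:3].T+V[:3,3]
    P[z==0]=np.nan
    return P
E
python3 - <<'E'
from h import *
import pickle
d={}
for n in("scene","top"):
    f=grab(n); d[n]=(f["frame"],world(f)); print(n,np.linalg.inv(np.array(f["view"]))[:3,3])
pickle.dump(d,open("d0.pkl","wb"))
im=np.vstack([d["scene"][0],d["top"][0]])[...,::-1]
cv2.imwrite("pics/a.png",cv2.resize(d["scene"][0][...,::-1],(768,576))); cv2.imwrite("pics/b.png",cv2.resize(d["top"][0][...,::-1],(768,576)))
print(arm.get_state())
E
```

```text
pics
scene [0.19305722 0.71698115 0.85220624]
top [0.43765749 0.05781836 0.9852125 ]
{'t': 0.1, 'q': array([-8.12881872e-01,  3.59343906e-01,  1.11673389e-02, -2.59601774e-04,
       -1.22411814e+00, -2.88101274e-01]), 'qd': array([-0.00042134, -0.00062335,  0.00143972,  0.00133803,  0.00117635,
       -0.00152488]), 'joint_efforts': array([-1.57910941e-03, -5.84163451e+01,  2.93751562e+01,  7.01555997e+00,
        1.01693204e-02, -5.47569960e-05]), 'eef_pos': array([ 0.30537352, -0.60153053,  0.24771399]), 'ee_rot': array([ 3.14008668e+00, -1.91773403e-04, -2.67186772e+00]), 'force': array([-0.52407275,  0.06403017, -0.55914374]), 'moment': array([-0.03661108,  0.05685943, -0.01309734]), 'gripper_force': 0.0, 'width': 0.08765730562444365}
```

View pics/a.png

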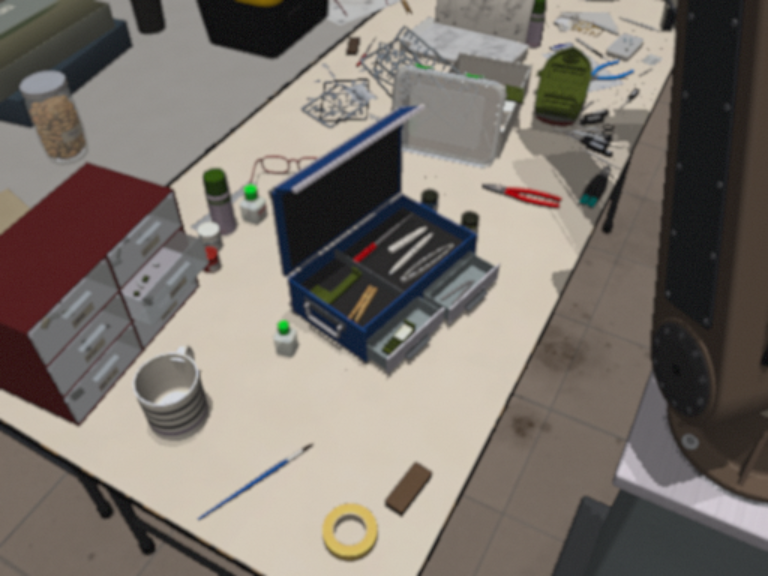

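View pics/b.png

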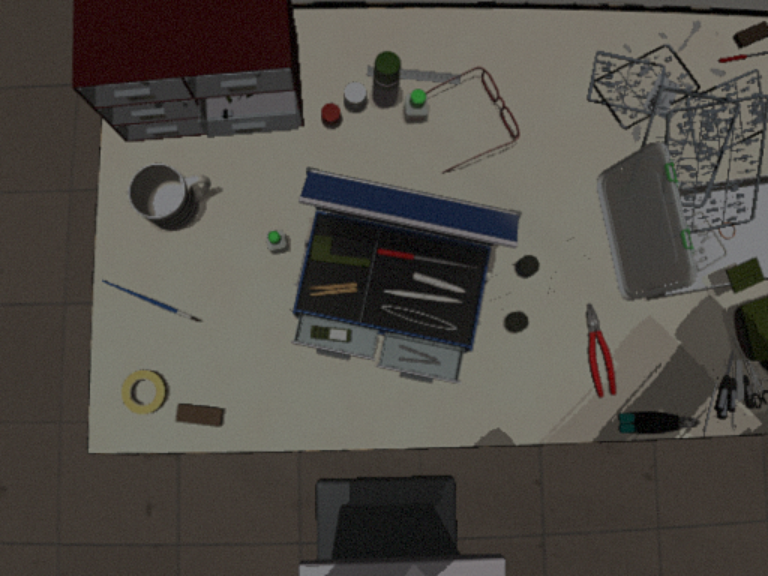

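The scene view shows the chest open: lid upright at about (340,180), drawers out at (405,335) and (462,285), glue bottle at (286,338), pots at (430,200) and (470,222). The top view shows the chest centre near (385,275), turned about -0.2 rad, with the sanding block at (200,414).

```bash
python3 - <<'E'
from h import *
import pickle
d=pickle.load(open("d0.pkl","rb"))
pts=[];cols=[]
for n in d:
    im,P=d[n]; m=np.isfinite(P[...,0])&(P[...,2]<.4)&(P[...,2]>-.02)
    pts.append(P[m]);cols.append(im[m].astype(float))
    if n=="top":
        for nm,(u,v) in dict(blueA=(527,266),potB=(516,321),glue=(275,238),block=(200,414),chest=(385,275),redpot=(331,113)).items():
            print(nm,P[int(v/1.5),int(u/1.5)].round(3))
pts0,cols0=pts,cols
pts=np.vstack(pts);cols=np.vstack(cols)
blue=(cols[:,2]>1.5*cols[:,0])&(cols[:,2]>40)
r=blue&(pts[:,2]>.068)&(pts[:,2]<.084)&(pts[:,0]>.4)&(pts[:,0]<.75)&(abs(pts[:,1])<.25)
rect=cv2.minAreaRect(pts[r,:2].astype(np.float32)); print("rim",r.sum(),rect)
# use front rim line for yaw
yaw=-0.19
for it in range(2):
    c,s=np.cos(yaw),np.sin(yaw); R=np.array([[c,-s],[s,c]])
    q=(pts[:,:2])@R
    qr=q[r]; lo=np.percentile(qr,2,axis=0);hi=np.percentile(qr,98,axis=0)
    # front band
    b=qr[qr[:,0]<lo[0]+.006]; k=np.polyfit(b[:,1],b[:,0],1)[0]; print("yaw",yaw,lo,hi,k); yaw-=np.arctan(k)
np.save("yaw.npy",yaw)
c,s=np.cos(yaw),np.sin(yaw); R=np.array([[c,-s],[s,c]]); q=pts[:,:2]@R; qr=q[r]
print(np.percentile(qr,[0.5,2,50,98,99.5],axis=0).round(4))
# lid pts
cy=(lo[1]+hi[1])/2
for z0 in np.arange(.08,.3,.02):
    m=blue&(pts[:,2]>z0)&(pts[:,2]<z0+.02)&(abs(q[:,1]-cy)<.1)&(pts[:,0]>.4)
    if m.sum()>5: print(round(z0,2),m.sum(),np.percentile(q[m,0],[2,25,50,75,98]).round(3))
for sgn in(1,-1):
    m=(abs(q[:,1]-cy-sgn*.067)<.05)&(pts[:,2]>.035)&(pts[:,2]<.055)
    x=q[m,0]; print("drawer",sgn,m.sum(),np.percentile(x[x>.35],[0.5,1,2,5,10]).round(4))
E
```

```text
blueA [ 0.601 -0.207  0.034]
potB [ 0.514 -0.186  0.033]
glue [0.646 0.183 0.065]
block [0.382 0.305 0.018]
chest [0.588 0.019 0.053]
redpot [0.858 0.099 0.035]
rim 1145 ((0.5785847306251526, 0.008598685264587402), (0.2742026150226593, 0.1622008979320526), 77.75498962402344)
yaw -0.19 [ 0.48507971 -0.01737957] [0.64558251 0.25475724] 0.023014964676791497
yaw -0.21301090237963238 [ 0.48428264 -0.00392625] [0.64130006 0.26676553] 0.009471618945137452
[[0.4821 0.0008]
 [0.4837 0.0013]
 [0.5197 0.1619]
 [0.6399 0.2719]
 [0.6424 0.2723]]
0.08 60 [0.486 0.487 0.639 0.641 0.643]
0.24 1252 [0.618 0.626 0.631 0.636 0.643]
0.26 895 [0.608 0.611 0.614 0.618 0.623]
drawer 1 4153 [0.4397 0.44   0.4407 0.4846 0.498 ]
drawer -1 4224 [0.4301 0.4306 0.4315 0.4836 0.4972]
```

```bash
cat >> h.py <<'E'
from scipy.spatial.transform import Rotation as Ro
YAW=-0.217; C=np.array([.5786,.0086,0]); RC=Ro.from_euler("z",YAW).as_matrix()
def here():
    s=arm.get_state(); p=np.array(s["eef_pos"]); R=Ro.from_euler("xyz",s["ee_rot"]).as_matrix()
    print("t",round(s["t"],2),"chest-frame mm",((p-C)@RC*1000).round(1),"rot",np.round(s["ee_rot"],3),"F_chest",(np.array(s["force"])@RC).round(1),"q",np.round(s["q"],2))
    return p,R
def delta(x,y,z):
    "chest-frame TCP target, mm; tool down with tool y = chest y"
    p,R=here(); t=C+RC@np.array([x,y,z])/1000
    Rt=Ro.from_euler("xyz",[np.pi,0,np.pi+YAW]).as_matrix()
    print("->",(x,y,z),"world",t.round(3),"d",((t-p)@R*1000).round(1),"r",Ro.from_matrix(R.T@Rt).as_rotvec().round(3))
E
python3 -c "
from h import *
delta(-157,-67,150);delta(-157,-67,50)"
```

```text
t 0.1 chest-frame mm [-135.5 -654.6  247.7] rot [ 3.14  -0.    -2.672] F_chest [-0.5 -0.1 -0.6] q [-0.81  0.36  0.01 -0.   -1.22 -0.29]
-> (-157, -67, 150) world [ 0.411 -0.023  0.15 ] d [-355.9  468.    98.4] r [ 0.001 -0.001  0.687]
t 0.1 chest-frame mm [-135.5 -654.6  247.7] rot [ 3.14  -0.    -2.672] F_chest [-0.5 -0.1 -0.6] q [-0.81  0.36  0.01 -0.   -1.22 -0.29]
-> (-157, -67, 50) world [ 0.411 -0.023  0.05 ] d [-356.   467.8  198.4] r [ 0.001 -0.001  0.687]
```

Call:
jog_arm(
  targets=[
    {"dx": -25, "dy": 32, "dz": 0, "rz": 0.08, "gripper": 1},
    {"dx": -50, "dy": 65, "dz": 0, "rz": 0.17, "gripper": 1},
    {"dx": -75, "dy": 98, "dz": 0, "rz": 0.26, "gripper": 1},
    {"dx": -100, "dy": 131, "dz": 0, "rz": 0.34, "gripper": 1},
    {"dx": -125, "dy": 164, "dz": 10, "rz": 0.43, "gripper": 1},
    {"dx": -150, "dy": 197, "dz": 20, "rz": 0.52, "gripper": 1},
    {"dx": -175, "dy": 230, "dz": 30, "rz": 0.6, "gripper": 1},
    {"dx": -200, "dy": 263, "dz": 40, "rz": 0.687, "gripper": 1},
  ],
)

```text
invalid input at $.targets[0]: expected keys dx, dy, dz, rx, ry, rz, gripper
```

```bash
python3 -c "
from h import *
delta(-157,-67,150)"
```

```text
t 0.1 chest-frame mm [-135.5 -654.6  247.7] rot [ 3.14  -0.    -2.672] F_chest [-0.5 -0.1 -0.6] q [-0.81  0.36  0.01 -0.   -1.22 -0.29]
-> (-157, -67, 150) world [ 0.411 -0.023  0.15 ] d [-355.9  468.    98.4] r [ 0.001 -0.001  0.687]
```

Call:
jog_arm(
  targets=[
    {"dx": -25, "dy": 32, "dz": 0, "rx": 0, "ry": 0, "rz": 0.08, "gripper": 1},
    {"dx": -50, "dy": 65, "dz": 0, "rx": 0, "ry": 0, "rz": 0.17, "gripper": 1},
    {"dx": -75, "dy": 98, "dz": 0, "rx": 0, "ry": 0, "rz": 0.26, "gripper": 1},
    {"dx": -100, "dy": 131, "dz": 0, "rx": 0, "ry": 0, "rz": 0.34, "gripper": 1},
    {"dx": -125, "dy": 164, "dz": 10, "rx": 0, "ry": 0, "rz": 0.43, "gripper": 1},
    {"dx": -150, "dy": 197, "dz": 20, "rx": 0, "ry": 0, "rz": 0.52, "gripper": 1},
    {"dx": -175, "dy": 230, "dz": 30, "rx": 0, "ry": 0, "rz": 0.6, "gripper": 1},
    {"dx": -200, "dy": 263, "dz": 40, "rx": 0, "ry": 0, "rz": 0.687, "gripper": 1},
  ],
)

```text
t: 0.77
eef_pos: [0.3638, -0.2786, 0.2089]
ee_rot: [3.141, 0.0, 2.92]
force: [0.6, -0.4, -0.1]
width: 0.0397
gripper_force: 0.0
```

```bash
python3 -c "
from h import *
delta(-157,-67,150)"
```

```text
t 0.77 chest-frame mm [-147.9 -326.7  208.9] rot [3.141 0.    2.92 ] F_chest [ 0.7 -0.3 -0.1] q [-0.22  0.03 -0.5  -0.   -1.04 -1.57]
-> (-157, -67, 150) world [ 0.411 -0.023  0.15 ] d [ 10.3 259.6  59. ] r [ 0.     0.    -0.005]
```

Call:
jog_arm(
  targets=[
    {"dx": 2, "dy": 35, "dz": 5, "rx": 0, "ry": 0, "rz": 0, "gripper": 1},
    {"dx": 4, "dy": 70, "dz": 10, "rx": 0, "ry": 0, "rz": 0, "gripper": 1},
    {"dx": 6, "dy": 105, "dz": 15, "rx": 0, "ry": 0, "rz": 0, "gripper": 1},
    {"dx": 8, "dy": 140, "dz": 20, "rx": 0, "ry": 0, "rz": 0, "gripper": 1},
    {"dx": 10, "dy": 175, "dz": 30, "rx": 0, "ry": 0, "rz": 0, "gripper": 1},
    {"dx": 10, "dy": 210, "dz": 40, "rx": 0, "ry": 0, "rz": 0, "gripper": 1},
    {"dx": 10, "dy": 240, "dz": 50, "rx": 0, "ry": 0, "rz": 0, "gripper": 1},
    {"dx": 10, "dy": 260, "dz": 60, "rx": 0, "ry": 0, "rz": 0, "gripper": 1},
  ],
)

```text
t: 1.43
eef_pos: [0.4108, -0.0219, 0.1493]
ee_rot: [3.141, 0.001, 2.926]
force: [0.6, 0.1, 0.4]
width: 0.0003
gripper_force: 0.0
```

```bash
python3 - <<'E'
from h import *
delta(-157,-67,50)
f=grab("wrist","pics/w1.png"); P=world(f)
f2=grab("scene"); P2=world(f2)
for n,Q in(("w",P),("s",P2)):
    q=(Q.reshape(-1,3)-C)@RC*1000
    for s in(67,-67):
        m=(abs(q[:,1]-s)<45)&(q[:,2]>38)&(q[:,2]<50)&(q[:,0]>-145)&(q[:,0]<-75)
        print(n,s,m.sum(),np.percentile(q[m,0],[1,5,20]).round(1) if m.sum()>20 else "")
    m=(q[:,2]>70)&(q[:,2]<82)&(abs(q[:,0])<95)&(abs(q[:,1])<150)
    if m.sum()>50: print(n,"rim",np.percentile(q[m,0],[1,3,97,99]).round(1),np.percentile(q[m,1],[1,3,97,99]).round(1))
E
```

```text
t 1.43 chest-frame mm [-157.3  -65.9  149.3] rot [3.141e+00 1.000e-03 2.926e+00] F_chest [0.6 0.3 0.4] q [ 0.43  0.01 -0.68 -0.   -0.88 -2.22]
-> (-157, -67, 50) world [ 0.411 -0.023  0.05 ] d [-0.2 -1.1 99.2] r [0.001 0.001 0.001]
w 67 486 [-122.2 -122.  -121.6]
w -67 16 
s 67 111 [-123.9 -122.9 -122.2]
s -67 93 [-133.8 -133.3 -132.4]
s rim [-79.4 -78.5  79.5  80.4] [-134.  -132.4  135.8  136.4]
```

View pics/w1.png

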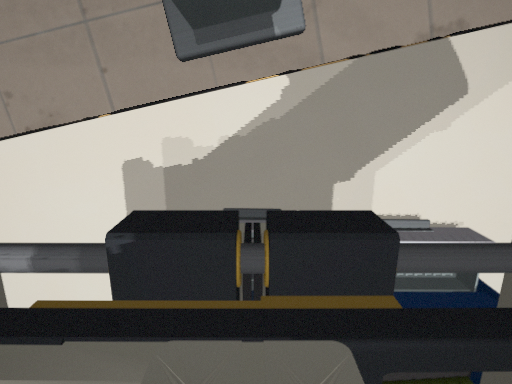

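The wrist view shows the closed gripper (centre about (252,260)) in front of the chest, with the left drawer's front at the right, near (430,235).

Call:
jog_arm(
  targets=[
    {"dx": 0, "dy": 0, "dz": 25, "rx": 0, "ry": 0, "rz": 0, "gripper": 1},
    {"dx": 0, "dy": 0, "dz": 50, "rx": 0, "ry": 0, "rz": 0, "gripper": 1},
    {"dx": 0, "dy": 0, "dz": 75, "rx": 0, "ry": 0, "rz": 0, "gripper": 1},
    {"dx": 0, "dy": 0, "dz": 92, "rx": 0, "ry": 0, "rz": 0, "gripper": 1},
    {"dx": 0, "dy": 0, "dz": 98, "rx": 0, "ry": 0, "rz": 0, "gripper": 1},
    {"dx": -5, "dy": 0, "dz": 98, "rx": 0, "ry": 0, "rz": 0, "gripper": 1},
    {"dx": -10, "dy": 0, "dz": 98, "rx": 0, "ry": 0, "rz": 0, "gripper": 1},
    {"dx": -15, "dy": 0, "dz": 98, "rx": 0, "ry": 0, "rz": 0, "gripper": 1},
  ],
)

```text
t: 2.2
eef_pos: [0.4264, -0.0276, 0.0525]
ee_rot: [3.141, 0.001, 2.925]
force: [0.3, -0.1, 0.2]
width: 0.0002
gripper_force: 0.5
```

Call:
jog_arm(
  targets=[
    {"dx": -6, "dy": 0, "dz": 0, "rx": 0, "ry": 0, "rz": 0, "gripper": 1},
    {"dx": -12, "dy": 0, "dz": 0, "rx": 0, "ry": 0, "rz": 0, "gripper": 1},
    {"dx": -18, "dy": 0, "dz": 0, "rx": 0, "ry": 0, "rz": 0, "gripper": 1},
    {"dx": -24, "dy": 0, "dz": 0, "rx": 0, "ry": 0, "rz": 0, "gripper": 1},
    {"dx": -30, "dy": 0, "dz": 0, "rx": 0, "ry": 0, "rz": 0, "gripper": 1},
    {"dx": -36, "dy": 0, "dz": 0, "rx": 0, "ry": 0, "rz": 0, "gripper": 1},
    {"dx": -41, "dy": 0, "dz": 0, "rx": 0, "ry": 0, "rz": 0, "gripper": 1},
    {"dx": -46, "dy": 0, "dz": 0, "rx": 0, "ry": 0, "rz": 0, "gripper": 1},
  ],
)

```text
t: 2.87
eef_pos: [0.4705, -0.0376, 0.0514]
ee_rot: [-3.141, -0.0, 2.924]
force: [-0.7, 0.9, 1.3]
width: 0.0005
gripper_force: 0.7
```

```bash
python3 - <<'E'
from h import *
here()
f2=grab("scene"); P2=world(f2)
q=(P2.reshape(-1,3)-C)@RC*1000
for s in(67,-67):
        m=(abs(q[:,1]-s)<45)&(q[:,2]>38)&(q[:,2]<50)&(q[:,0]>-145)&(q[:,0]<-75)
        print(s,m.sum(),np.percentile(q[m,0],[1,5,20]).round(1) if m.sum()>20 else "")
E
```

```text
t 2.87 chest-frame mm [-95.6 -68.4  51.4] rot [-3.141 -0.     2.924] F_chest [-0.9  0.8  1.3] q [ 0.34  0.26 -0.67  0.   -0.64 -2.13]
67 123 [-123.9 -122.9 -122.4]
-67 43 [-108.1 -107.6 -107.1]
```

Call:
jog_arm(
  targets=[
    {"dx": -1, "dy": 0, "dz": 0, "rx": 0, "ry": 0, "rz": 0, "gripper": 1},
    {"dx": -2, "dy": 0, "dz": 0, "rx": 0, "ry": 0, "rz": 0, "gripper": 1},
    {"dx": -3, "dy": 0, "dz": 0, "rx": 0, "ry": 0, "rz": 0, "gripper": 1},
    {"dx": -4, "dy": 0, "dz": 0, "rx": 0, "ry": 0, "rz": 0, "gripper": 1},
    {"dx": -5, "dy": 0, "dz": 0, "rx": 0, "ry": 0, "rz": 0, "gripper": 1},
    {"dx": -5, "dy": 0, "dz": 0, "rx": 0, "ry": 0, "rz": 0, "gripper": 1},
    {"dx": -5, "dy": 0, "dz": 0, "rx": 0, "ry": 0, "rz": 0, "gripper": 1},
    {"dx": -5, "dy": 0, "dz": 0, "rx": 0, "ry": 0, "rz": 0, "gripper": 1},
  ],
)

```text
t: 3.58
eef_pos: [0.4722, -0.0385, 0.0509]
ee_rot: [-3.141, -0.004, 2.924]
force: [-8.5, 6.9, 6.2]
width: 0.0001
gripper_force: 5.2
```

```bash
python3 - <<'E'
from h import *
here()
E
```

```text
t 3.58 chest-frame mm [-93.8 -68.9  50.9] rot [-3.141 -0.004  2.924] F_chest [-9.8  4.9  6.2] q [ 0.33  0.27 -0.66 -0.   -0.64 -2.12]
```

Call:
jog_arm(
  targets=[
    {"dx": 15, "dy": 0, "dz": 0, "rx": 0, "ry": 0, "rz": 0, "gripper": 1},
    {"dx": 40, "dy": 0, "dz": 0, "rx": 0, "ry": 0, "rz": 0, "gripper": 1},
    {"dx": 58, "dy": 0, "dz": 0, "rx": 0, "ry": 0, "rz": 0, "gripper": 1},
    {"dx": 60, "dy": 5, "dz": 0, "rx": 0, "ry": 0, "rz": 0, "gripper": 1},
    {"dx": 60, "dy": 40, "dz": 0, "rx": 0, "ry": 0, "rz": 0, "gripper": 1},
    {"dx": 60, "dy": 80, "dz": 0, "rx": 0, "ry": 0, "rz": 0, "gripper": 1},
    {"dx": 60, "dy": 115, "dz": 0, "rx": 0, "ry": 0, "rz": 0, "gripper": 1},
    {"dx": 60, "dy": 135, "dz": 0, "rx": 0, "ry": 0, "rz": 0, "gripper": 1},
  ],
)

```text
t: 4.25
eef_pos: [0.4472, 0.1099, 0.0521]
ee_rot: [3.14, 0.002, 2.926]
force: [1.1, 0.3, 0.0]
width: 0.0004
gripper_force: 0.0
```

```bash
python3 - <<'E'
from h import *
here()
f2=grab("scene"); P2=world(f2)
q=(P2.reshape(-1,3)-C)@RC*1000
for s in(67,-67):
        m=(abs(q[:,1]-s)<45)&(q[:,2]>38)&(q[:,2]<50)&(q[:,0]>-145)&(q[:,0]<-75)
        print(s,m.sum(),np.percentile(q[m,0],[1,5,20]).round(1) if m.sum()>20 else "")
m=(q[:,2]>70)&(q[:,2]<82)&(abs(q[:,0])<95)&(abs(q[:,1])<150)
print("rim",np.percentile(q[m,0],[1,3,97,99]).round(1),np.percentile(q[m,1],[1,3,97,99]).round(1))
E
```

```text
t 4.25 chest-frame mm [-150.1   70.6   52.1] rot [3.140e+00 2.000e-03 2.926e+00] F_chest [1.1 0.5 0. ] q [ 0.67  0.24 -0.7   0.   -0.63 -2.46]
67 0 
-67 0 
rim [-78.9 -77.6  79.9  80.7] [-126.7 -116.9  135.8  136.5]
```

Call:
jog_arm(
  targets=[
    {"dx": -8, "dy": -2, "dz": 0, "rx": 0, "ry": 0, "rz": 0, "gripper": 1},
    {"dx": -13, "dy": -3, "dz": 0, "rx": 0, "ry": 0, "rz": 0, "gripper": 1},
    {"dx": -19, "dy": -3, "dz": 0, "rx": 0, "ry": 0, "rz": 0, "gripper": 1},
    {"dx": -26, "dy": -3, "dz": 0, "rx": 0, "ry": 0, "rz": 0, "gripper": 1},
    {"dx": -33, "dy": -3, "dz": 0, "rx": 0, "ry": 0, "rz": 0, "gripper": 1},
    {"dx": -40, "dy": -3, "dz": 0, "rx": 0, "ry": 0, "rz": 0, "gripper": 1},
    {"dx": -46, "dy": -3, "dz": 0, "rx": 0, "ry": 0, "rz": 0, "gripper": 1},
    {"dx": -52, "dy": -3, "dz": 0, "rx": 0, "ry": 0, "rz": 0, "gripper": 1},
  ],
)

```text
t: 4.97
eef_pos: [0.4959, 0.0913, 0.0513]
ee_rot: [-3.141, -0.001, 2.923]
force: [-1.3, -0.5, 0.2]
width: 0.0003
gripper_force: 0.7
```

Call:
jog_arm(
  targets=[
    {"dx": -1, "dy": 0, "dz": 0, "rx": 0, "ry": 0, "rz": 0, "gripper": 1},
    {"dx": -2, "dy": 0, "dz": 0, "rx": 0, "ry": 0, "rz": 0, "gripper": 1},
    {"dx": -3, "dy": 0, "dz": 0, "rx": 0, "ry": 0, "rz": 0, "gripper": 1},
    {"dx": -4, "dy": 0, "dz": 0, "rx": 0, "ry": 0, "rz": 0, "gripper": 1},
    {"dx": -5, "dy": 0, "dz": 0, "rx": 0, "ry": 0, "rz": 0, "gripper": 1},
    {"dx": -6, "dy": 0, "dz": 0, "rx": 0, "ry": 0, "rz": 0, "gripper": 1},
    {"dx": -6, "dy": 0, "dz": 0, "rx": 0, "ry": 0, "rz": 0, "gripper": 1},
    {"dx": -6, "dy": 0, "dz": 0, "rx": 0, "ry": 0, "rz": 0, "gripper": 1},
  ],
)

```text
t: 5.63
eef_pos: [0.5015, 0.0909, 0.0515]
ee_rot: [3.141, 0.0, 2.925]
force: [-1.1, 0.5, -0.3]
width: 0.0005
gripper_force: 0.4
```

```bash
python3 - <<'E'
from h import *
here()
E
```

```text
t 5.63 chest-frame mm [-93.   63.8  51.5] rot [3.141 0.    2.925] F_chest [-1.1  0.2 -0.3] q [ 0.57  0.31 -0.59  0.   -0.67 -2.35]
```

Call:
jog_arm(
  targets=[
    {"dx": -1, "dy": 0, "dz": 0, "rx": 0, "ry": 0, "rz": 0, "gripper": 1},
    {"dx": -2, "dy": 0, "dz": 0, "rx": 0, "ry": 0, "rz": 0, "gripper": 1},
    {"dx": -3, "dy": 0, "dz": 0, "rx": 0, "ry": 0, "rz": 0, "gripper": 1},
    {"dx": -4, "dy": 0, "dz": 0, "rx": 0, "ry": 0, "rz": 0, "gripper": 1},
    {"dx": -4.5, "dy": 0, "dz": 0, "rx": 0, "ry": 0, "rz": 0, "gripper": 1},
    {"dx": -5, "dy": 0, "dz": 0, "rx": 0, "ry": 0, "rz": 0, "gripper": 1},
    {"dx": -5, "dy": 0, "dz": 0, "rx": 0, "ry": 0, "rz": 0, "gripper": 1},
    {"dx": -5, "dy": 0, "dz": 0, "rx": 0, "ry": 0, "rz": 0, "gripper": 1},
  ],
)

```text
t: 6.3
eef_pos: [0.5022, 0.0905, 0.0512]
ee_rot: [-3.141, -0.006, 2.923]
force: [-24.1, 15.6, 15.5]
width: 0.0002
gripper_force: 13.3
```

```bash
python3 - <<'E'
from h import *
here()
E
```

```text
t 6.3 chest-frame mm [-92.2  63.5  51.2] rot [-3.141 -0.006  2.923] F_chest [-26.9  10.1  15.5] q [ 0.56  0.32 -0.58 -0.01 -0.68 -2.35]
```

Call:
jog_arm(
  targets=[
    {"dx": 12, "dy": 0, "dz": 0, "rx": 0, "ry": 0, "rz": 0, "gripper": 1},
    {"dx": 35, "dy": 0, "dz": 0, "rx": 0, "ry": 0, "rz": 0, "gripper": 1},
    {"dx": 45, "dy": 0, "dz": -20, "rx": 0, "ry": 0, "rz": 0, "gripper": 1},
    {"dx": 45, "dy": 0, "dz": -60, "rx": 0, "ry": 0, "rz": 0, "gripper": 1},
    {"dx": 45, "dy": 0, "dz": -100, "rx": 0, "ry": 0, "rz": 0, "gripper": 1},
    {"dx": 45, "dy": 0, "dz": -140, "rx": 0, "ry": 0, "rz": 0, "gripper": 1},
    {"dx": 45, "dy": 0, "dz": -180, "rx": 0, "ry": 0, "rz": 0, "gripper": 1},
    {"dx": 45, "dy": 0, "dz": -220, "rx": 0, "ry": 0, "rz": 0, "gripper": 1},
  ],
)

```text
t: 6.97
eef_pos: [0.4622, 0.0994, 0.2742]
ee_rot: [3.14, 0.002, 2.925]
force: [1.1, 1.1, 0.2]
width: 0.0003
gripper_force: 0.0
```

Call:
jog_arm(
  targets=[
    {"dx": 0, "dy": -10, "dz": -15, "rx": 0, "ry": 0, "rz": 0, "gripper": 1},
    {"dx": 0, "dy": -20, "dz": -40, "rx": 0, "ry": 0, "rz": 0, "gripper": 1},
    {"dx": 0, "dy": -30, "dz": -60, "rx": 0, "ry": 0, "rz": 0, "gripper": 1},
    {"dx": 0, "dy": -40, "dz": -70, "rx": 0, "ry": 0, "rz": 0, "gripper": 1},
    {"dx": 0, "dy": -50, "dz": -75, "rx": 0, "ry": 0, "rz": 0, "gripper": 1},
    {"dx": 0, "dy": -60, "dz": -80, "rx": 0, "ry": 0, "rz": 0, "gripper": 1},
    {"dx": 0, "dy": -64, "dz": -80, "rx": 0, "ry": 0, "rz": 0, "gripper": 1},
    {"dx": 0, "dy": -64, "dz": -80, "rx": 0, "ry": 0, "rz": 0, "gripper": 1},
  ],
)

```text
t: 7.63
eef_pos: [0.4481, 0.036, 0.3506]
ee_rot: [-3.141, -0.001, 2.923]
force: [-0.3, 0.3, 1.2]
width: 0.0007
gripper_force: 0.0
```

```bash
python3 - <<'E'
from h import *
here()
f2=grab("scene","pics/s2.png"); P2=world(f2)
q=(P2.reshape(-1,3)-C)@RC*1000
for s in(67,-67):
        m=(abs(q[:,1]-s)<55)&(q[:,2]>25)&(q[:,2]<45)&(q[:,0]>-145)&(q[:,0]<-60)
        print(s,m.sum(),np.percentile(q[m,0],[5,20,50]).round(1) if m.sum()>20 else "")
m=(q[:,2]>70)&(q[:,2]<82)&(abs(q[:,0])<95)&(abs(q[:,1])<150)
print("rim",np.percentile(q[m,0],[1,3,97,99]).round(1),np.percentile(q[m,1],[1,3,97,99]).round(1))
im=f2["frame"].reshape(-1,3).astype(float); 
for z0 in range(90,300,15):
    m=(q[:,2]>z0)&(q[:,2]<z0+15)&(abs(q[:,1])<110)&(q[:,0]>10)&(q[:,0]<130)
    if m.sum()>10: print(z0,m.sum(),np.percentile(q[m,0],[2,25,50,75,98]).round(1))
E
```

```text
t 7.63 chest-frame mm [-133.3   -1.3  350.6] rot [-3.141e+00 -1.000e-03  2.923e+00] F_chest [-0.4  0.2  1.2] q [ 0.52 -0.08 -0.28 -0.   -1.37 -2.31]
67 209 [-83.2 -82.5 -81.8]
-67 163 [-85.  -84.2 -83.2]
rim [-80.2 -79.1  79.3  80.8] [-134.8 -133.3  135.6  136.2]
90 308 [74.4 76.  77.1 77.9 79.5]
105 330 [74.5 76.1 77.2 77.9 79.6]
120 332 [74.6 76.3 77.3 78.2 79.6]
135 344 [74.7 76.1 76.9 78.  79.7]
150 362 [74.7 76.5 77.4 78.1 79.6]
165 357 [74.7 76.5 77.2 78.1 79.8]
180 376 [74.4 76.4 77.2 78.1 79.9]
195 387 [74.6 76.6 77.4 78.3 80.2]
210 255 [74.4 76.1 77.2 78.1 80.3]
240 269 [63.1 70.1 75.4 80.8 85. ]
255 557 [34.2 37.3 46.2 55.3 65.4]
```

View pics/s2.png

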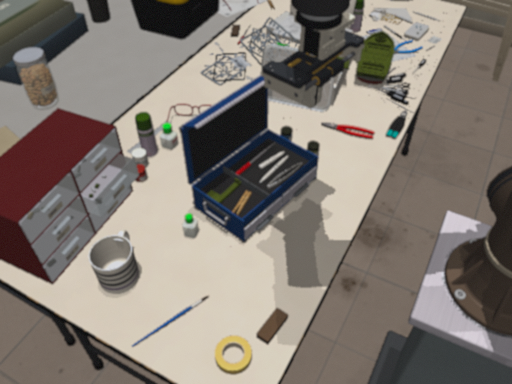

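Call:
jog_arm(
  targets=[
    {"dx": -35, "dy": 0, "dz": 0, "rx": 0, "ry": 0, "rz": 0, "gripper": 1},
    {"dx": -70, "dy": 0, "dz": 0, "rx": 0, "ry": 0, "rz": 0, "gripper": 1},
    {"dx": -105, "dy": 0, "dz": 0, "rx": 0, "ry": 0, "rz": 0, "gripper": 1},
    {"dx": -140, "dy": 0, "dz": 0, "rx": 0, "ry": 0, "rz": 0, "gripper": 1},
    {"dx": -175, "dy": 0, "dz": 0, "rx": 0, "ry": 0, "rz": 0, "gripper": 1},
    {"dx": -210, "dy": 0, "dz": 0, "rx": 0, "ry": 0, "rz": 0, "gripper": 1},
    {"dx": -240, "dy": 0, "dz": 0, "rx": 0, "ry": 0, "rz": 0, "gripper": 1},
    {"dx": -255, "dy": 0, "dz": 0, "rx": 0, "ry": 0, "rz": 0, "gripper": 1},
  ],
)

```text
t: 8.35
eef_pos: [0.7002, -0.0185, 0.3476]
ee_rot: [-3.14, -0.004, 2.924]
force: [-1.4, 0.0, -0.2]
width: 0.0003
gripper_force: 0.0
```

```bash
sed -i 's/YAW=-0.217/YAW=-0.226/' h.py; python3 - <<'E'
from h import *
delta(118,0,244)
E
```

```text
t 8.35 chest-frame mm [124.6   0.8 347.6] rot [-3.14  -0.004  2.924] F_chest [-1.4 -0.3 -0.2] q [ 0.25  0.37  0.24 -0.   -1.45 -2.04]
-> (118, 0, 244) world [ 0.694 -0.018  0.244] d [  6.2  -0.6 103.6] r [-0.002 -0.004  0.008]
```

Call:
jog_arm(
  targets=[
    {"dx": 0, "dy": 0, "dz": 18, "rx": 0, "ry": 0, "rz": 0, "gripper": 1},
    {"dx": 0, "dy": 0, "dz": 40, "rx": 0, "ry": 0, "rz": 0, "gripper": 1},
    {"dx": 0, "dy": 0, "dz": 62, "rx": 0, "ry": 0, "rz": 0, "gripper": 1},
    {"dx": 0, "dy": 0, "dz": 84, "rx": 0, "ry": 0, "rz": 0, "gripper": 1},
    {"dx": 0, "dy": 0, "dz": 100, "rx": 0, "ry": 0, "rz": 0, "gripper": 1},
    {"dx": 2, "dy": 0, "dz": 106, "rx": 0, "ry": 0, "rz": 0, "gripper": 1},
    {"dx": 8, "dy": 0, "dz": 106, "rx": 0, "ry": 0, "rz": 0, "gripper": 1},
    {"dx": 12, "dy": 0, "dz": 106, "rx": 0, "ry": 0, "rz": 0, "gripper": 1},
  ],
)

```text
t: 9.02
eef_pos: [0.6855, -0.0152, 0.2451]
ee_rot: [-3.141, -0.001, 2.925]
force: [-0.1, 0.4, 0.8]
width: 0.0005
gripper_force: 0.0
```

```bash
python3 - <<'E'
from h import *
p,R=here(); q=(p-C)@RC*1000
def tcp(t,r=140): t=np.radians(t); return np.array([80-r*np.cos(t)+10*np.sin(t)+12.5,78+r*np.sin(t)+10*np.cos(t)+22])
for t in list(range(90,-1,-3)): 
    k=tcp(t); print(t,(-(k-q[[0,2]])).round(0), end="; ")
E
```

```text
t 9.02 chest-frame mm [109.5   0.7 245.1] rot [-3.141e+00 -1.000e-03  2.925e+00] F_chest [-0.1  0.4  0.8] q [ 0.26  0.38  0.03  0.   -1.23 -2.05]
90 [7. 5.]; 87 [14.  5.]; 84 [22.  5.]; 81 [29.  5.]; 78 [36.  6.]; 75 [44.  7.]; 72 [51.  9.]; 69 [58. 11.]; 66 [65. 13.]; 63 [72. 16.]; 60 [78. 19.]; 57 [85. 22.]; 54 [91. 26.]; 51 [97. 30.]; 48 [103.  34.]; 45 [109.  39.]; 42 [114.  44.]; 39 [119.  49.]; 36 [124.  55.]; 33 [129.  61.]; 30 [133.  66.]; 27 [137.  73.]; 24 [141.  79.]; 21 [144.  86.]; 18 [147.  92.]; 15 [150.  99.]; 12 [152. 106.]; 9 [154. 113.]; 6 [155. 121.]; 3 [156. 128.]; 0 [157. 135.];
```

Push down to about 66° first, then check the force.

Call:
jog_arm(
  targets=[
    {"dx": 4, "dy": 0, "dz": 4, "rx": 0, "ry": 0, "rz": 0, "gripper": 1},
    {"dx": 8, "dy": 0, "dz": 5, "rx": 0, "ry": 0, "rz": 0, "gripper": 1},
    {"dx": 14, "dy": 0, "dz": 5, "rx": 0, "ry": 0, "rz": 0, "gripper": 1},
    {"dx": 22, "dy": 0, "dz": 5, "rx": 0, "ry": 0, "rz": 0, "gripper": 1},
    {"dx": 29, "dy": 0, "dz": 5, "rx": 0, "ry": 0, "rz": 0, "gripper": 1},
    {"dx": 36, "dy": 0, "dz": 6, "rx": 0, "ry": 0, "rz": 0, "gripper": 1},
    {"dx": 44, "dy": 0, "dz": 7, "rx": 0, "ry": 0, "rz": 0, "gripper": 1},
    {"dx": 51, "dy": 0, "dz": 9, "rx": 0, "ry": 0, "rz": 0, "gripper": 1},
  ],
)

```text
t: 9.68
eef_pos: [0.636, -0.0041, 0.2377]
ee_rot: [3.141, 0.002, 2.925]
force: [4.0, -0.8, 3.6]
width: 0.0004
gripper_force: 2.1
```

```bash
python3 - <<'E'
from h import *
here()
f2=grab("scene"); P2=world(f2); im=f2["frame"].reshape(-1,3).astype(float)
q=(P2.reshape(-1,3)-C)@RC*1000
m=(q[:,2]>70)&(q[:,2]<82)&(abs(q[:,0])<95)&(abs(q[:,1])<150)
print("rim",np.percentile(q[m,0],[1,3]).round(1),np.percentile(q[m,1],[1,3,97,99]).round(1))
for z0 in range(90,300,15):
    m=(q[:,2]>z0)&(q[:,2]<z0+15)&(q[:,1]<110)&(q[:,1]>40)&(q[:,0]>-60)&(q[:,0]<130)
    if m.sum()>10: print(z0,m.sum(),np.percentile(q[m,0],[2,25,50,75,98]).round(1))
E
```

```text
t 9.68 chest-frame mm [ 58.8   0.5 237.7] rot [3.141e+00 2.000e-03 2.925e+00] F_chest [4.1 0.2 3.6] q [ 0.3   0.3  -0.1   0.   -1.17 -2.09]
rim [-80.4 -79. ] [-134.6 -133.3  135.5  136.2]
90 74 [68.5 69.9 71.  71.9 73.5]
105 73 [64.3 65.7 67.  68.2 69.7]
120 79 [60.3 61.8 62.6 63.6 65.3]
135 80 [56.  57.8 58.7 59.5 61.3]
150 85 [51.7 53.2 54.3 55.2 56.8]
165 49 [47.5 49.3 50.7 51.5 52.7]
180 28 [44.2 45.4 46.6 46.8 48.9]
195 11 [39.5 41.4 42.7 43.1 44.3]
240 534 [-14.8  -5.1   8.7  23.2  37.6]
270 40 [18.1 30.  52.  78.1 95.1]
285 215 [18.6 27.  35.5 63.7 93. ]
```

Call:
jog_arm(
  targets=[
    {"dx": 7, "dy": 0, "dz": 2, "rx": 0, "ry": 0, "rz": 0, "gripper": 1},
    {"dx": 14, "dy": 0, "dz": 4, "rx": 0, "ry": 0, "rz": 0, "gripper": 1},
    {"dx": 21, "dy": 0, "dz": 7, "rx": 0, "ry": 0, "rz": 0, "gripper": 1},
    {"dx": 27, "dy": 0, "dz": 10, "rx": 0, "ry": 0, "rz": 0, "gripper": 1},
    {"dx": 34, "dy": 0, "dz": 13, "rx": 0, "ry": 0, "rz": 0, "gripper": 1},
    {"dx": 40, "dy": 0, "dz": 17, "rx": 0, "ry": 0, "rz": 0, "gripper": 1},
    {"dx": 46, "dy": 0, "dz": 21, "rx": 0, "ry": 0, "rz": 0, "gripper": 1},
    {"dx": 52, "dy": 0, "dz": 25, "rx": 0, "ry": 0, "rz": 0, "gripper": 1},
  ],
)

```text
t: 10.4
eef_pos: [0.5842, 0.0069, 0.2107]
ee_rot: [-3.141, -0.001, 2.924]
force: [0.7, 0.7, 3.2]
width: 0.0007
gripper_force: 1.5
```

Call:
jog_arm(
  targets=[
    {"dx": 6, "dy": 0, "dz": 5, "rx": 0, "ry": 0, "rz": 0, "gripper": 1},
    {"dx": 11, "dy": 0, "dz": 10, "rx": 0, "ry": 0, "rz": 0, "gripper": 1},
    {"dx": 16, "dy": 0, "dz": 15, "rx": 0, "ry": 0, "rz": 0, "gripper": 1},
    {"dx": 21, "dy": 0, "dz": 21, "rx": 0, "ry": 0, "rz": 0, "gripper": 1},
    {"dx": 26, "dy": 0, "dz": 27, "rx": 0, "ry": 0, "rz": 0, "gripper": 1},
    {"dx": 30, "dy": 0, "dz": 32, "rx": 0, "ry": 0, "rz": 0, "gripper": 1},
    {"dx": 34, "dy": 0, "dz": 39, "rx": 0, "ry": 0, "rz": 0, "gripper": 1},
    {"dx": 38, "dy": 0, "dz": 45, "rx": 0, "ry": 0, "rz": 0, "gripper": 1},
  ],
)

```text
t: 11.07
eef_pos: [0.5476, 0.015, 0.1655]
ee_rot: [-3.141, -0.0, 2.924]
force: [1.8, 0.6, 1.1]
width: -0.0001
gripper_force: 1.0
```

```bash
python3 - <<'E'
from h import *
here()
E
```

```text
t 11.07 chest-frame mm [-31.7  -0.7 165.5] rot [-3.141 -0.     2.924] F_chest [1.6 1.  1.1] q [ 0.39  0.22 -0.38 -0.   -0.97 -2.17]
```

Call:
jog_arm(
  targets=[
    {"dx": 3, "dy": 0, "dz": 7, "rx": 0, "ry": 0, "rz": 0, "gripper": 1},
    {"dx": 6, "dy": 0, "dz": 13, "rx": 0, "ry": 0, "rz": 0, "gripper": 1},
    {"dx": 9, "dy": 0, "dz": 20, "rx": 0, "ry": 0, "rz": 0, "gripper": 1},
    {"dx": 11, "dy": 0, "dz": 27, "rx": 0, "ry": 0, "rz": 0, "gripper": 1},
    {"dx": 13, "dy": 0, "dz": 34, "rx": 0, "ry": 0, "rz": 0, "gripper": 1},
    {"dx": 14, "dy": 0, "dz": 41, "rx": 0, "ry": 0, "rz": 0, "gripper": 1},
    {"dx": 14, "dy": 0, "dz": 46, "rx": 0, "ry": 0, "rz": 0, "gripper": 1},
    {"dx": 14, "dy": 0, "dz": 50, "rx": 0, "ry": 0, "rz": 0, "gripper": 1},
  ],
)

```text
t: 11.73
eef_pos: [0.534, 0.0178, 0.1155]
ee_rot: [-3.141, -0.001, 2.924]
force: [-1.3, 0.9, 2.4]
width: 0.0003
gripper_force: 0.8
```

```bash
python3 - <<'E'
from h import *
here()
E
```

```text
t 11.73 chest-frame mm [-45.5  -1.  115.5] rot [-3.141e+00 -1.000e-03  2.924e+00] F_chest [-1.5  0.6  2.4] q [ 0.4   0.26 -0.47 -0.   -0.84 -2.19]
```

Call:
jog_arm(
  targets=[
    {"dx": 0, "dy": 0, "dz": 1.5, "rx": 0, "ry": 0, "rz": 0, "gripper": 1},
    {"dx": 0, "dy": 0, "dz": 3, "rx": 0, "ry": 0, "rz": 0, "gripper": 1},
    {"dx": 0, "dy": 0, "dz": 4, "rx": 0, "ry": 0, "rz": 0, "gripper": 1},
    {"dx": 0, "dy": 0, "dz": 5, "rx": 0, "ry": 0, "rz": 0, "gripper": 1},
    {"dx": 0, "dy": 0, "dz": 6, "rx": 0, "ry": 0, "rz": 0, "gripper": 1},
    {"dx": 0, "dy": 0, "dz": 6.5, "rx": 0, "ry": 0, "rz": 0, "gripper": 1},
    {"dx": 0, "dy": 0, "dz": 6.5, "rx": 0, "ry": 0, "rz": 0, "gripper": 1},
    {"dx": 0, "dy": 0, "dz": 6.5, "rx": 0, "ry": 0, "rz": 0, "gripper": 1},
  ],
)

```text
t: 12.4
eef_pos: [0.5347, 0.0181, 0.11]
ee_rot: [3.141, 0.001, 2.924]
force: [-0.4, 0.6, -0.4]
width: 0.0003
gripper_force: 0.0
```

```bash
python3 - <<'E'
from h import *
here()
E
```

```text
t 12.4 chest-frame mm [-44.9  -0.6 110. ] rot [3.141e+00 1.000e-03 2.924e+00] F_chest [-0.6  0.5 -0.4] q [ 0.4   0.27 -0.48  0.   -0.83 -2.19]
```

Call:
jog_arm(
  targets=[
    {"dx": 0, "dy": 0, "dz": 1, "rx": 0, "ry": 0, "rz": 0, "gripper": 1},
    {"dx": 0, "dy": 0, "dz": 2, "rx": 0, "ry": 0, "rz": 0, "gripper": 1},
    {"dx": 0, "dy": 0, "dz": 2.5, "rx": 0, "ry": 0, "rz": 0, "gripper": 1},
    {"dx": 0, "dy": 0, "dz": 3, "rx": 0, "ry": 0, "rz": 0, "gripper": 1},
    {"dx": 0, "dy": 0, "dz": 3, "rx": 0, "ry": 0, "rz": 0, "gripper": 1},
    {"dx": 0, "dy": 0, "dz": 3, "rx": 0, "ry": 0, "rz": 0, "gripper": 1},
    {"dx": 0, "dy": 0, "dz": 3, "rx": 0, "ry": 0, "rz": 0, "gripper": 1},
    {"dx": 0, "dy": 0, "dz": 3, "rx": 0, "ry": 0, "rz": 0, "gripper": 1},
  ],
)

```text
t: 13.07
eef_pos: [0.5349, 0.0181, 0.1094]
ee_rot: [3.141, 0.002, 2.925]
force: [-8.8, 0.8, 23.9]
width: 0.0005
gripper_force: 11.6
```

```bash
python3 - <<'E'
from h import *
here()
E
```

```text
t 13.07 chest-frame mm [-44.7  -0.6 109.4] rot [3.141e+00 2.000e-03 2.925e+00] F_chest [-8.8 -1.2 23.9] q [ 0.4   0.27 -0.48  0.   -0.82 -2.19]
```

Call:
jog_arm(
  targets=[
    {"dx": 0, "dy": 0, "dz": -10, "rx": 0, "ry": 0, "rz": 0, "gripper": 1},
    {"dx": 0, "dy": 0, "dz": -35, "rx": 0, "ry": 0, "rz": 0, "gripper": 1},
    {"dx": 10, "dy": 0, "dz": -55, "rx": 0, "ry": 0, "rz": 0, "gripper": 1},
    {"dx": 40, "dy": 0, "dz": -60, "rx": 0, "ry": 0, "rz": 0, "gripper": 1},
    {"dx": 70, "dy": 0, "dz": -60, "rx": 0, "ry": 0, "rz": 0, "gripper": 1},
    {"dx": 95, "dy": 0, "dz": -60, "rx": 0, "ry": 0, "rz": 0, "gripper": 1},
    {"dx": 108, "dy": 0, "dz": -60, "rx": 0, "ry": 0, "rz": 0, "gripper": 1},
    {"dx": 110, "dy": 0, "dz": -60, "rx": 0, "ry": 0, "rz": 0, "gripper": 1},
  ],
)

```text
t: 13.73
eef_pos: [0.4254, 0.0418, 0.1674]
ee_rot: [3.141, 0.001, 2.925]
force: [0.4, -0.3, 0.2]
width: 0.0002
gripper_force: 0.0
```

```bash
python3 - <<'E'
from h import *
here()
f2=grab("scene","pics/s3.png"); P2=world(f2)
q=(P2.reshape(-1,3)-C)@RC*1000
for y0 in(-110,70,100):
  for x0 in range(-130,90,20):
    m=(q[:,0]>x0)&(q[:,0]<x0+20)&(abs(q[:,1]-y0)<15)&(q[:,2]<100)&(q[:,2]>20)
    if m.sum()>5: print(y0,x0,m.sum(),np.percentile(q[m,2],[5,50,95]).round(1),end=";")
  m=(q[:,0]>-140)&(q[:,0]<-86)&(abs(q[:,1]-y0)<15)&(q[:,2]>25)&(q[:,2]<80)
  print(np.percentile(q[m],[2,50,98],axis=0).round(1).tolist() if m.sum()>5 else "")
E
```

```text
t 13.73 chest-frame mm [-156.8   -2.   167.4] rot [3.141e+00 1.000e-03 2.925e+00] F_chest [ 0.4 -0.2  0.2] q [ 0.56  0.02 -0.62 -0.   -0.93 -2.35]
-110 -130 22 [37.9 41.  47.1];-110 -30 36 [85.  87.8 89.3];-110 -10 64 [83.5 87.  89.6];-110 10 63 [84.6 87.7 89.7];-110 30 60 [85.6 87.2 89.2];-110 50 65 [84.1 87.2 89.5];-110 70 18 [84.9 86.2 87.4];[[-115.7, -123.7, 37.0], [-113.1, -115.9, 41.4], [-108.8, -97.6, 48.2]]
70 -130 38 [36.  40.2 46.7];70 -110 205 [44.9 66.  83. ];70 -90 98 [83. 86. 89.];70 -70 94 [84.7 87.2 89.2];70 -50 96 [85.2 87.2 90.1];70 -30 87 [85.  87.7 90.1];70 -10 81 [85.2 87.4 89.3];70 10 82 [85.6 87.4 89.6];70 30 80 [85.2 87.4 89.7];70 50 80 [84.7 87.5 89.6];70 70 33 [85.3 87.  90. ];[[-114.1, 55.5, 37.2], [-103.0, 70.3, 59.1], [-92.4, 84.5, 79.0]]
100 -130 39 [36.2 40.1 46.6];100 -110 212 [44.4 65.4 83.8];100 -90 103 [83.6 86.5 88.6];100 -70 101 [84.7 87.4 89.5];100 -50 95 [84.9 87.2 90.1];100 -30 94 [85.7 87.5 89.9];100 -10 92 [84.9 87.3 89.7];100 10 83 [84.1 87.2 89.2];100 30 88 [85.1 87.3 89.4];100 50 80 [85.3 87.7 89.9];100 70 40 [84.3 87.5 90. ];[[-113.8, 86.1, 37.3], [-103.2, 100.6, 57.9], [-91.9, 114.5, 79.3]]
```

View pics/s3.png

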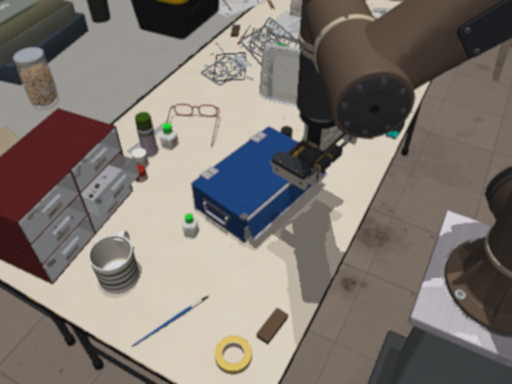

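The lid lies flat at (255,180), level to within noise; the flap hangs out along the front near (270,215), free edge at chest (-115, 37) mm.

Call:
jog_arm(
  targets=[
    {"dx": 0, "dy": 0, "dz": 25, "rx": 0, "ry": 0, "rz": 0, "gripper": 1},
    {"dx": 0, "dy": 0, "dz": 50, "rx": 0, "ry": 0, "rz": 0, "gripper": 1},
    {"dx": 0, "dy": 0, "dz": 75, "rx": 0, "ry": 0, "rz": 0, "gripper": 1},
    {"dx": 0, "dy": 0, "dz": 98, "rx": 0, "ry": 0, "rz": 0, "gripper": 1},
    {"dx": 0, "dy": 0, "dz": 108, "rx": 0, "ry": 0, "rz": 0, "gripper": 1},
    {"dx": -5, "dy": 0, "dz": 111, "rx": 0, "ry": 0, "rz": 0, "gripper": 1},
    {"dx": -12, "dy": 0, "dz": 111, "rx": 0, "ry": 0, "rz": 0, "gripper": 1},
    {"dx": -20, "dy": 0, "dz": 111, "rx": 0, "ry": 0, "rz": 0, "gripper": 1},
  ],
)

```text
t: 14.45
eef_pos: [0.4484, 0.0375, 0.0563]
ee_rot: [3.142, 0.001, 2.925]
force: [0.2, -0.0, -0.5]
width: 0.0007
gripper_force: 0.0
```

Call:
jog_arm(
  targets=[
    {"dx": -5, "dy": 0, "dz": 0, "rx": 0, "ry": 0, "rz": 0, "gripper": 1},
    {"dx": -9, "dy": 0, "dz": 0, "rx": 0, "ry": 0, "rz": 0, "gripper": 1},
    {"dx": -13, "dy": 0, "dz": 0, "rx": 0, "ry": 0, "rz": 0, "gripper": 1},
    {"dx": -17, "dy": 0, "dz": 0, "rx": 0, "ry": 0, "rz": 0, "gripper": 1},
    {"dx": -21, "dy": 0, "dz": 0, "rx": 0, "ry": 0, "rz": 0, "gripper": 1},
    {"dx": -25, "dy": 0, "dz": 0, "rx": 0, "ry": 0, "rz": 0, "gripper": 1},
    {"dx": -28, "dy": 0, "dz": 0, "rx": 0, "ry": 0, "rz": 0, "gripper": 1},
    {"dx": -30, "dy": 0, "dz": 0, "rx": 0, "ry": 0, "rz": 0, "gripper": 1},
  ],
)

```text
t: 15.12
eef_pos: [0.476, 0.0307, 0.0558]
ee_rot: [-3.141, -0.0, 2.924]
force: [-1.6, 0.7, -1.6]
width: 0.0006
gripper_force: 0.9
```

```bash
python3 - <<'E'
from h import *
here()
E
```

```text
t 15.12 chest-frame mm [-105.    -1.4   55.8] rot [-3.141 -0.     2.924] F_chest [-1.7  0.3 -1.6] q [ 0.48  0.26 -0.66 -0.   -0.65 -2.27]
```

Call:
jog_arm(
  targets=[
    {"dx": -0.5, "dy": 0, "dz": 0, "rx": 0, "ry": 0, "rz": 0, "gripper": 1},
    {"dx": -1, "dy": 0, "dz": 0, "rx": 0, "ry": 0, "rz": 0, "gripper": 1},
    {"dx": -1.5, "dy": 0, "dz": 0, "rx": 0, "ry": 0, "rz": 0, "gripper": 1},
    {"dx": -2, "dy": 0, "dz": 0, "rx": 0, "ry": 0, "rz": 0, "gripper": 1},
    {"dx": -2.5, "dy": 0, "dz": 0, "rx": 0, "ry": 0, "rz": 0, "gripper": 1},
    {"dx": -3, "dy": 0, "dz": 0, "rx": 0, "ry": 0, "rz": 0, "gripper": 1},
    {"dx": -3.5, "dy": 0, "dz": 0, "rx": 0, "ry": 0, "rz": 0, "gripper": 1},
    {"dx": -3.5, "dy": 0, "dz": 0, "rx": 0, "ry": 0, "rz": 0, "gripper": 1},
  ],
)

```text
t: 15.78
eef_pos: [0.4785, 0.0302, 0.0558]
ee_rot: [-3.141, -0.001, 2.924]
force: [-6.8, 2.5, 1.8]
width: 0.0004
gripper_force: 3.3
```

```bash
python3 - <<'E'
from h import *
here()
E
```

```text
t 15.78 chest-frame mm [-102.4   -1.4   55.8] rot [-3.141e+00 -1.000e-03  2.924e+00] F_chest [-7.2  0.9  1.8] q [ 0.47  0.26 -0.65 -0.   -0.66 -2.26]
```

Call:
jog_arm(
  targets=[
    {"dx": -0.3, "dy": 0, "dz": 0, "rx": 0, "ry": 0, "rz": 0, "gripper": 1},
    {"dx": -0.6, "dy": 0, "dz": 0, "rx": 0, "ry": 0, "rz": 0, "gripper": 1},
    {"dx": -0.9, "dy": 0, "dz": 0, "rx": 0, "ry": 0, "rz": 0, "gripper": 1},
    {"dx": -1, "dy": 0, "dz": 0, "rx": 0, "ry": 0, "rz": 0, "gripper": 1},
    {"dx": -1, "dy": 0, "dz": 0, "rx": 0, "ry": 0, "rz": 0, "gripper": 1},
    {"dx": -1, "dy": 0, "dz": 0, "rx": 0, "ry": 0, "rz": 0, "gripper": 1},
    {"dx": -1, "dy": 0, "dz": 0, "rx": 0, "ry": 0, "rz": 0, "gripper": 1},
    {"dx": -1, "dy": 0, "dz": 0, "rx": 0, "ry": 0, "rz": 0, "gripper": 1},
  ],
)

```text
t: 16.45
eef_pos: [0.4786, 0.0301, 0.0558]
ee_rot: [-3.141, -0.003, 2.924]
force: [-11.2, 6.3, 5.3]
width: 0.0004
gripper_force: 5.9
```

```bash
python3 - <<'E'
from h import *
here()
E
```

```text
t 16.45 chest-frame mm [-102.3   -1.5   55.8] rot [-3.141e+00 -3.000e-03  2.924e+00] F_chest [-12.4   3.6   5.3] q [ 0.47  0.27 -0.65 -0.   -0.66 -2.26]
```

Hard stop reached. I'll back off clear of everything, then verify.

Call:
jog_arm(
  targets=[
    {"dx": 12, "dy": 0, "dz": 0, "rx": 0, "ry": 0, "rz": 0, "gripper": 1},
    {"dx": 35, "dy": 0, "dz": 0, "rx": 0, "ry": 0, "rz": 0, "gripper": 1},
    {"dx": 50, "dy": 0, "dz": -15, "rx": 0, "ry": 0, "rz": 0, "gripper": 1},
    {"dx": 50, "dy": 0, "dz": -50, "rx": 0, "ry": 0, "rz": 0, "gripper": 1},
    {"dx": 50, "dy": 0, "dz": -90, "rx": 0, "ry": 0, "rz": 0, "gripper": 1},
    {"dx": 50, "dy": 0, "dz": -130, "rx": 0, "ry": 0, "rz": 0, "gripper": 1},
    {"dx": 50, "dy": 0, "dz": -165, "rx": 0, "ry": 0, "rz": 0, "gripper": 1},
    {"dx": 50, "dy": 0, "dz": -200, "rx": 0, "ry": 0, "rz": 0, "gripper": 1},
  ],
)

```text
t: 17.12
eef_pos: [0.4314, 0.0408, 0.2587]
ee_rot: [3.14, 0.003, 2.925]
force: [2.2, 0.7, -2.2]
width: 0.0008
gripper_force: 0.0
```

Call:
jog_arm(
  targets=[
    {"dx": 0, "dy": -30, "dz": -10, "rx": 0, "ry": 0, "rz": 0, "gripper": 1},
    {"dx": 0, "dy": -60, "dz": -20, "rx": 0, "ry": 0, "rz": 0, "gripper": 1},
    {"dx": 0, "dy": -95, "dz": -30, "rx": 0, "ry": 0, "rz": 0, "gripper": 1},
    {"dx": 0, "dy": -130, "dz": -40, "rx": 0, "ry": 0, "rz": 0, "gripper": 1},
    {"dx": 0, "dy": -165, "dz": -50, "rx": 0, "ry": 0, "rz": 0, "gripper": 1},
    {"dx": 0, "dy": -200, "dz": -50, "rx": 0, "ry": 0, "rz": 0, "gripper": 1},
    {"dx": 0, "dy": -225, "dz": -50, "rx": 0, "ry": 0, "rz": 0, "gripper": 1},
    {"dx": 0, "dy": -240, "dz": -50, "rx": 0, "ry": 0, "rz": 0, "gripper": 1},
  ],
)

```text
t: 17.78
eef_pos: [0.3791, -0.1958, 0.3066]
ee_rot: [-3.141, 0.003, 2.923]
force: [1.1, -0.5, 0.0]
width: 0.0003
gripper_force: 0.0
```

```bash
python3 - <<'E'
from h import *
import pickle
here()
f2=grab("scene","pics/s4.png"); P2=world(f2); q=(P2.reshape(-1,3)-C)@RC*1000
for y0 in(-100,-60,0,60,100):
    m=(q[:,0]>-140)&(q[:,0]<-80)&(abs(q[:,1]-y0)<15)&(q[:,2]>33)&(q[:,2]<80)
    if m.sum()>5: 
        print(y0,m.sum(),"front x",np.percentile(q[m,0],[5,50,95]).round(1),"slope",np.polyfit(q[m,2],q[m,0],1)[0].round(3))
    m=(abs(q[:,0])<70)&(abs(q[:,1]-y0)<15)&(q[:,2]>60)&(q[:,2]<120)
    if m.sum()>5: k=np.polyfit(q[m,0],q[m,2],1); print("  lid slope,z",k.round(4))
t=grab("top","pics/t4.png"); P=world(t); d=pickle.load(open("d0.pkl","rb"))["top"][1]
for nm,(u,v) in dict(olive=(527,266),blue=(516,321),glue=(275,238),block=(200,414)).items():
    print(nm,d[int(v/1.5),int(u/1.5)].round(3),P[int(v/1.5),int(u/1.5)].round(3))
Q=(P.reshape(-1,3)-C)@RC*1000; m=(Q[:,2]>78)&(Q[:,2]<95)&(abs(Q[:,0])<120)&(abs(Q[:,1])<160)
print("lid ext",np.percentile(Q[m],[.5,99.5],axis=0).round(1))
E
```

```text
t 17.78 chest-frame mm [-148.7 -243.9  306.6] rot [-3.141e+00  3.000e-03  2.923e+00] F_chest [ 1.1 -0.3  0. ] q [-0.01 -0.11 -0.4   0.   -1.27 -1.78]
-100 103 front x [-93.8 -92.3 -90.5] slope 0.006
  lid slope,z [2.50000e-03 8.73907e+01]
-60 108 front x [-93.8 -92.3 -90.8] slope 0.003
  lid slope,z [ 0.     87.3921]
0 114 front x [-93.6 -92.1 -90.7] slope 0.008
  lid slope,z [-2.80000e-03  8.74211e+01]
60 124 front x [-93.6 -92.3 -90.6] slope 0.013
  lid slope,z [3.20000e-03 8.75521e+01]
100 136 front x [-93.5 -91.9 -90.2] slope 0.01
  lid slope,z [3.6000e-03 8.7388e+01]
olive [ 0.601 -0.207  0.034] [ 0.601 -0.206  0.037]
blue [ 0.514 -0.186  0.033] [ 0.514 -0.185  0.037]
glue [0.646 0.183 0.065] [0.647 0.184 0.062]
block [0.382 0.305 0.018] [0.382 0.306 0.018]
lid ext [[ -90.7 -137.    83.2]
 [  80.4  132.2   93.4]]
```

View pics/s4.png

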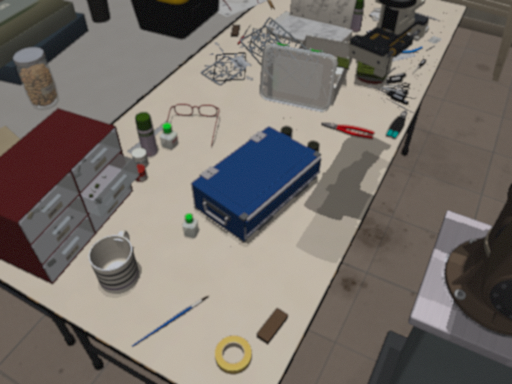

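The chest is closed: lid flat at (258,170), flap upright along its front at (275,195), and the bystanders have not moved. I'm handing it in.

```bash
python3 -c "
from station import arm
print(arm.job_done())"
```

```text
the job is handed in; nothing more can be done
None
```

The chest is closed in the order asked (drawers, lid, flap) and handed in at about 18 s, with the bystanders where they were. The last push on the left drawer reached about 27 N, within the range where the chest can slide, but I measured no shift beyond about 1 mm.

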